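# Set the suction lifter on the green glass

### The job

Take the blue suction lifter by its handle, lift it off its round stand and set it down gently, without dropping it, in the middle of the green glass sample, with its handle running along the length of the glass. The green glass must stay lying flat where it is on its narrow block, and the amber glass, the copper catch and the white roller are to be left where they are. Let go of the lifter once it stands flat on the glass.

Things in the scene. Friction and masses are not known exactly. Their poses are not given: they have to be found in the camera images.
- lifter: blue hand suction lifter, 0.4 to 0.75 kg, 110 mm high: round black rubber pad 90 mm across; blue bell up to 38 mm; bridge handle, a bar 110 mm long (along x), 24 mm wide, 24 mm high, axis 98 mm above the pad underside, on legs at x = +-44 mm (76 mm of free bar between), 48 mm of free height under it; red tab at its +x end. Origin: centre of the pad underside, z up
- lifter_grip (a point): centre of the lifter's handle bar (98 mm above the pad's underside); axes as the lifter
- stand: fixed dark steel stand: round platform 120 mm across, top 70 mm above the counter, on a post with a round foot; six pins 8 mm high and 8 mm thick round the edge (centres on a 54 mm radius) keep the lifter's pad in place with about 5 mm play. Origin: centre of its underside on the counter
- green_glass: loose green tinted glass plate 170 (x, its length) x 130 (y) x 10 mm, 0.55 kg, lying flat on the green block's top, 50 mm above the counter. Origin: centre of its underside
- green_top (a point): centre of the green glass's upper face, 60 mm above the counter; axes as the glass, x along its length
- green_block: fixed wooden block with a cork top, 110 (x) x 70 (y) x 50 mm high, under the green glass; the glass overhangs it by 30 mm all round, long side along the block's x. Origin: centre of its underside on the counter
- amber_glass: loose amber glass plate of the same size on an equal block of its own; not to be disturbed. Origin: centre of its underside
- catch: copper fanlight catch, 100 x 36 x 36 mm, loose on the counter; not to be disturbed. Origin: centre of its base plate's underside
- roller: white roller wheel assembly on a steel plate, 85 x 44 x 47 mm, loose on the counter; not to be disturbed. Origin: centre of its underside
Mind the look-alikes: they are no part of the job. There is more than one size of the green_glass; the one meant has the size given above.

How it is judged:
By the outcome, as a careful person would: the job done as asked, in the order asked, and still so for the second after the job is handed in, with the robot touching nothing.
It also fails if it takes over 48 s, if anything falls off the work surface, if the arm or the gripper's body presses on something with over 40 N, if the wrist force passes 120 N, or if a joint passes its speed limit or range.

### The arm

A 7-joint arm with a two-finger parallel gripper is mounted at the origin on the work surface. World frame = base frame: x ahead of the robot, y to its left, z up, the work surface at z = 0. Lengths are in m, angles in rad, forces in N, time in s.
With the tool pointing down it reaches from about 0.4 to 0.85 m from the base axis. Payload 10.4 kg.
Tool frame: the origin (TCP) lies at the very end of the fingers, on their centre line; the grasp point (between the pads) lies r.tcp_to_grasp behind it (r.tcp_to_grasp is the distance from the TCP to the grasp point, in m); z points along the fingers, y is the direction in which the jaws open and shut (so a half turn about z gives the same grasp; the last joint's range is limited). The gripper opens to 87 mm and grips with 3 to 60 N. Pads are 19 mm wide; open, the fingers measure 117 mm over their backs; the gripper's body (75 mm by 190 mm) begins 51 mm behind the grasp point.
Start: joints at [-1.142, 0.332, -0.065, 1.46, 0.022, 1.35, -0.088], TCP at [0.273, 0.562, 0.223] pointing down, gripper open.
Joint ranges: [-2.6, 2.6], [-0.5, 2.12], [-1.47, 1.34], [0.16, 2.42], [-1.27, 4.41], [0.06, 2.06], [-2.6, 2.6]. Speed limits (rad/s): [2.22, 2.22, 2.79, 2.79, 3.14, 3.14, 3.14].

### API

Orientations are given as a unit quaternion [x, y, z, w].
In Python, from bench import r gives the robot as it stands. The module is installed in compiled form; this text tells all that it offers.
- The arm moves only by the shell command python3 -m inch 'ROWS' [FORCE]. ROWS is JSON, a list of rows, each an object with "offset": the shift along the tool's x, y, z in m, a list of three; "turn": the turn, a rotation vector about the tool's x, y, z in degrees, a list of three; "fingers": the finger opening in m, from 0 to 0.087. A call has 1 to 5 rows; each row shifts and turns the pose as measured when the row begins, along the tool's axes as they then stand; what a row does not reach is not made up. A row lasts 1/8 s, in which the tool goes at most 62.5 mm and 10.7 degrees, less where a joint would pass 70% of its speed; a pose out of reach is approached as far as the arm can. A call with a gripper value outside its range is refused whole. The fingers move at their own pace and stop on an object; FORCE is the grip in N (left out, the last holds). Time passes only in rows, so rows that do not move let the fingers close. It gives the time, the measured TCP pose, the force and the opening at its end, in the units of the state.
- r.read_state(): the state, without advancing time (a new reading comes with each control period).
- r.camera(name): name is "side" or "top"; returns the picture (480x640x3 uint8, red, green, blue); there is no depth.
- r.camera_model(name): a dict with "fx", "fy", "cx", "cy" (pixels), "world_from_camera" (4x4, takes a point from camera to world coordinates). Camera axes: x right, y up, looking along -z (the intrinsics and any distortion apply to the point x, -y, -z); pixel columns grow to the right and rows downward; lengths in m; the calibration is good to about 2 mm. A picture is of the moment at which its call begins. camera_model takes no time and is no camera call.
- r.close_job(): hands the job in, once; it reports no verdict.
Trained networks look in the newest picture that a camera, given by its name, has taken for a name from the list of things; names that differ only in an ending like _2 or _b are one class to them, and where a whole thing is asked for, a point or a joint stands for the part that bears it (a point fixed in the world has none). Each returns a list of dicts, best first, with "score" (0 to 1); they miss things now and then, are a little off and sometimes report something else, mostly with a low value. They report only what shows in the picture. A call takes as long as a camera call. They do not tell look-alikes from the thing itself.
- r.cut_out(name, camera): "region" (480x640 bool, what is visible of it) and "extent" ([left, top, right, bottom] in pixels, round what is visible of it).
The state is a dict: "time": time; "joint_positions": joint angles; "joint_vel": joint speeds; "joint_torque": joint torques, N m; "ee_pos": TCP position; "eef_rot": TCP orientation; "ft_force": force on the tool from outside, world axes, zero at the start; "torque": the same for the moment, N m; "width": finger opening in m.
Only numpy, scipy, OpenCV 4.12 (cv2) and the standard library are available. Lean on these libraries where they do the work, as an engineer would, in place of code of your own. Each camera call takes 0.05 s, during which the arm holds its last target. There are 200 camera calls.

## Working session

There is one attempt and no reset: what is moved stays moved. The work goes in short steps, Python scripts to look and compute and a shell command to move; the robot and the scene stay as the last step left them, time stands still between calls to the robot, and variables do not carry over. Pictures are saved under pics/ and viewed, on a budget of 10 in all, crops included, one or two more only if the job needs it, and the job is handed in when it is done.

```bash
mkdir -p pics; python3 - <<'E'
from bench import r
import cv2,numpy as np
s=r.read_state(); print({k:np.round(v,3).tolist() for k,v in s.items()}, r.tcp_to_grasp)
for n in ("top","side"):
    im=r.camera(n); cv2.imwrite(f"pics/{n}0.png",im[...,::-1]); m=r.camera_model(n); print(n,{k:np.round(v,3).tolist() for k,v in m.items()})
    for t in ("lifter","stand","green_glass","amber_glass","catch","roller"):
        print(t,[(round(float(d["score"]),2),np.round(d["extent"]).tolist()) for d in r.cut_out(t,n)])
E
```

```text
{'time': 0.0, 'joint_positions': [-1.142, 0.333, -0.065, 1.461, 0.022, 1.35, -0.089], 'joint_vel': [-0.0, 0.002, 0.001, 0.0, 0.002, 0.002, -0.001], 'joint_torque': [-0.0, -62.325, 0.024, -38.99, -0.061, 0.04, 0.0], 'ee_pos': [0.273, 0.562, 0.222], 'eef_rot': [0.224, 0.975, -0.001, -0.0], 'ft_force': [-0.335, -0.573, 0.627], 'torque': [0.037, 0.033, -0.032], 'width': 0.087} 0.0187
top {'fx': 587.135, 'fy': 587.135, 'cx': 324.985, 'cy': 234.545, 'world_from_camera': [[-0.008, 0.999, -0.051, 0.389], [-1.0, -0.007, 0.012, 0.101], [0.012, 0.051, 0.999, 1.405], [0.0, 0.0, 0.0, 1.0]]}
lifter [(0.79, [466.0, 198.0, 512.0, 248.0])]
stand [(0.63, [451.0, 205.0, 514.0, 257.0])]
green_glass [(0.82, [124.0, 208.0, 187.0, 264.0]), (0.61, [154.0, 283.0, 274.0, 402.0]), (0.6, [192.0, 187.0, 257.0, 267.0])]
amber_glass [(0.76, [313.0, 175.0, 388.0, 257.0])]
catch [(0.59, [424.0, 125.0, 466.0, 154.0]), (0.44, [465.0, 194.0, 516.0, 251.0]), (0.39, [222.0, 121.0, 258.0, 151.0])]
roller [(0.59, [221.0, 118.0, 258.0, 150.0])]
side {'fx': 476.47, 'fy': 476.47, 'cx': 317.192, 'cy': 239.578, 'world_from_camera': [[0.999, 0.019, -0.05, 0.392], [-0.05, 0.64, -0.767, -0.767], [0.018, 0.768, 0.64, 0.842], [0.0, 0.0, 0.0, 1.0]]}
lifter [(0.91, [312.0, 340.0, 380.0, 413.0])]
stand [(0.89, [307.0, 362.0, 369.0, 441.0])]
green_glass [(0.63, [293.0, 190.0, 358.0, 226.0]), (0.62, [184.0, 187.0, 280.0, 251.0]), (0.6, [294.0, 175.0, 338.0, 194.0])]
amber_glass [(0.97, [301.0, 255.0, 380.0, 304.0])]
catch [(0.58, [431.0, 359.0, 450.0, 391.0])]
roller [(0.63, [387.0, 212.0, 414.0, 236.0])]
```

View pics/top0.png

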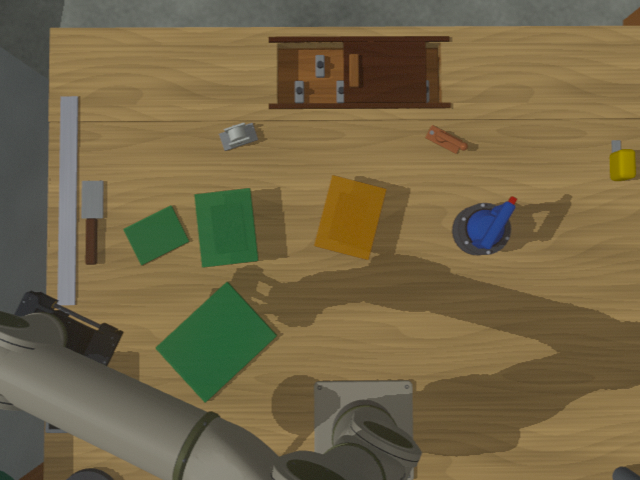

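View pics/side0.png

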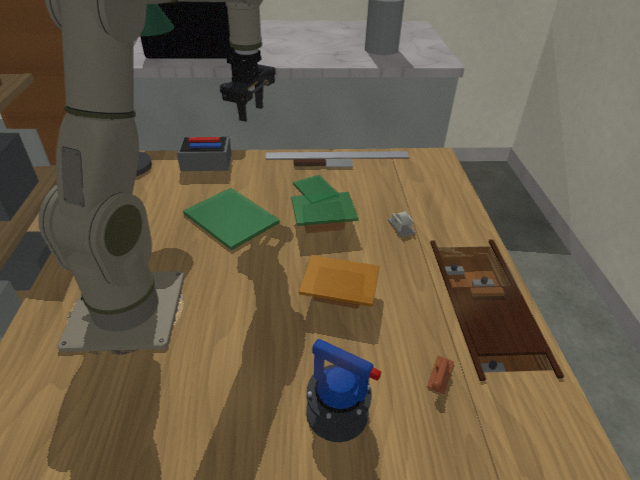

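The top image has three green plates: a small one at (156,236), one on a block at (226,228), and a large one at (217,342). There is one amber plate at (350,217). The lifter is at (487,228) with its red tab at (513,200), and the only other blue thing is a pen tray in the side view. The plate on the block at (226,228) should be the one I want, so I'll measure all three and check it in a close crop.

```bash
cat > h.py <<'E'
from bench import r
import cv2,numpy as np
def ray(n,px):
    m=r.camera_model(n);px=np.atleast_2d(px).astype(float)
    d=np.c_[(px[:,0]-m["cx"])/m["fx"],-(px[:,1]-m["cy"])/m["fy"],-np.ones(len(px))]
    T=np.array(m["world_from_camera"]);return T[:3,3],d@T[:3,:3].T
def at(n,px,z):
    o,d=ray(n,px);return o+d*((z-o[2])/d[:,2])[:,None]
def proj(n,P):
    m=r.camera_model(n);T=np.linalg.inv(np.array(m["world_from_camera"]));p=np.atleast_2d(P)@T[:3,:3].T+T[:3,3]
    return np.c_[m["cx"]+m["fx"]*p[:,0]/-p[:,2],m["cy"]-m["fy"]*p[:,1]/-p[:,2]]
def rect(mask,n,z):
    c=max(cv2.findContours(mask.astype(np.uint8),cv2.RETR_EXTERNAL,cv2.CHAIN_APPROX_NONE)[0],key=cv2.contourArea)[:,0]
    P=at(n,c,z)[:,:2]*1000
    (cx,cy),(w,h),a=cv2.minAreaRect(P.astype(np.float32))
    if h>w:a+=90;w,h=h,w
    return np.round([cx,cy,w,h,a],1)
E
python3 - <<'E'
from h import *
for n in ("top","side"):
    im=r.camera(n)
    hsv=cv2.cvtColor(im,cv2.COLOR_RGB2HSV)
    for z in (.06,.01):
        print(n,z,[rect(d["region"],n,z).tolist() for d in r.cut_out("green_glass",n)])
    print("amber",[rect(d["region"],n,.06).tolist() for d in r.cut_out("amber_glass",n)])
    for t in ("catch","roller"):print(t,[rect(d["region"],n,.03).tolist() for d in r.cut_out(t,n)])
    red=cv2.inRange(hsv,(0,200,90),(4,255,255))|cv2.inRange(hsv,(176,200,90),(180,255,255))
    k,l,st,c=cv2.connectedComponentsWithStats(red); print("red",[(st[i].tolist(),c[i].round(1).tolist()) for i in range(1,k) if st[i][4]>15])
    box=(425,160,120,120) if n=="top" else (280,320,120,130)
    b2=(110,170,160,120) if n=="top" else (270,160,120,90)
    f=lambda b:cv2.resize(im[b[1]:b[1]+b[3],b[0]:b[0]+b[2]],(400,300 if b is b2 else 400),interpolation=cv2.INTER_CUBIC)
    x=np.r_[f(box)] if n=="top" else np.r_[f(box)]
    if n=="top": out=[f(b2),x]
    else: out+=[x]
cv2.imwrite("pics/crop1.png",np.hstack([cv2.copyMakeBorder(o,0,400-o.shape[0],0,0,cv2.BORDER_CONSTANT) for o in out])[:, :, ::-1][:, :1200:1][::1] if 0 else cv2.resize(np.hstack([cv2.copyMakeBorder(o,0,400-o.shape[0],0,0,cv2.BORDER_CONSTANT) for o in out]),(798,266))[...,::-1])
E
```

```text
top 0.06 [[477.5, 313.8, 172.5, 132.7, 6.5], [460.6, 473.6, 125.4, 98.7, 116.4]]
top 0.01 [[480.8, 321.7, 179.0, 137.7, 6.5], [463.3, 487.4, 130.1, 102.4, 116.4]]
amber [[498.2, 28.2, 169.9, 128.2, 165.0], [674.7, -197.7, 98.4, 36.8, 62.8]]
catch []
roller [[696.6, 289.2, 82.7, 51.3, 108.3]]
red [([510, 197, 6, 7, 27], [512.4, 199.8])]
side 0.06 [[455.2, 415.1, 108.0, 95.9, 115.5], [479.9, 309.1, 173.8, 141.4, 6.6]]
side 0.01 [[459.3, 490.7, 114.9, 102.0, 115.5], [485.6, 377.9, 184.9, 150.4, 6.6]]
amber [[499.5, 25.9, 168.8, 139.7, 164.8], [477.4, 222.0, 106.1, 32.0, 6.8]]
catch [[682.8, -220.2, 82.9, 35.2, 62.0]]
roller [[699.9, 270.3, 103.9, 68.8, 107.8]]
red [([370, 369, 10, 11, 75], [374.9, 374.0])]
```

View pics/crop1.png

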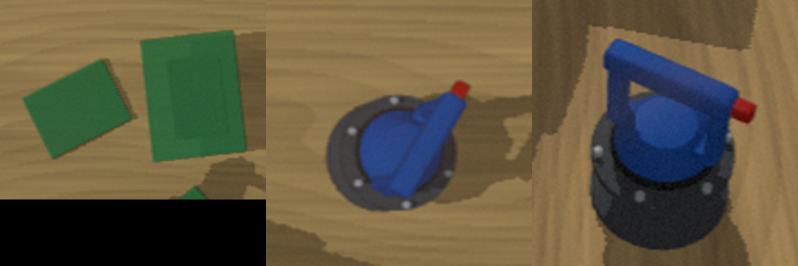

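The plate on the block measures 172 x 133 mm at z=0.06, so it is the right one. Its centre is about (0.478, 0.313) with its length at +6.5°. The crop shows the lifter on the stand, with its red tab pointing ahead and to the right. Next I fit the lifter pose from its silhouettes in both views.

```bash
cat > fit.py <<'E'
from h import *
from scipy.optimize import minimize
def box(x0,x1,y,z0,z1):
    return np.array([[x,s*y,z] for x in(x0,x1) for s in(-1,1) for z in(z0,z1)])
def disc(r,z): a=np.linspace(0,2*np.pi,40);return np.c_[r*np.cos(a),r*np.sin(a),0*a+z]
def parts(q):
    rb,rt,tab=q
    return [box(-.055,.055,.012,.086,.110),box(-.05,-.038,.011,.03,.09),box(.038,.05,.011,.03,.09),box(.05,.055+tab,.007,.091,.105),
            np.r_[disc(rb,.013),disc(rt,.038)]]
def blue(n):
    hsv=cv2.cvtColor(r.camera(n),cv2.COLOR_RGB2HSV)
    m=cv2.inRange(hsv,(105,120,40),(130,255,255))|cv2.inRange(hsv,(0,200,90),(4,255,255))|cv2.inRange(hsv,(176,200,90),(180,255,255))
    return m
def fit(x0,base,cams=("top","side"),S=8,R=60):
    ms={}
    for n in cams:
        c=proj(n,[x0[0],x0[1],base+.06])[0].round()
        m=blue(n)[int(c[1])-R:int(c[1])+R,int(c[0])-R:int(c[0])+R]
        k,l,st,_=cv2.connectedComponentsWithStats(m); m=(l==1+np.argmax(st[1:,4])).astype(np.float32)
        ms[n]=(c-R,m)
    def ren(p,n):
        off,m=ms[n];c,s=np.cos(p[2]),np.sin(p[2]);A=np.array([[c,-s,0],[s,c,0],[0,0,1]])
        im=np.zeros((2*R*S//2,2*R*S//2),np.uint8)
        for q in parts(p[3:6]):
            u=(proj(n,q@A.T+[p[0],p[1],base])-off+.5)*(S//2)-.5
            cv2.fillConvexPoly(im,cv2.convexHull((u*16).round().astype(np.int32)),255,cv2.LINE_AA,4)
        return cv2.resize(im,(2*R,2*R),interpolation=cv2.INTER_AREA)/255.
    cost=lambda p:sum(((ren(p,n)-ms[n][1])**2).sum()/ms[n][1].sum() for n in cams)
    x0=np.r_[x0,.042,.025,.012]
    best=None
    for k in range(3):
        sx=np.vstack([x0]+[x0+np.eye(6)[i]*[.006,.006,.12,.004,.006,.004][i] for i in range(6)])
        best=minimize(cost,x0,method="Nelder-Mead",options=dict(initial_simplex=sx,maxiter=500));x0=best.x
    return best.x,best.fun
E
python3 - <<'E'
from fit import *
t=at("top",[[512.4,199.8]],.168)[0];o=at("top",[[487,228]],.11)[0];print(t,o, at("side",[[374.9,374]],.168))
y=np.arctan2(*(t-o)[[1,0]])
for cams in (("top","side"),("top",),("side",)):
    x,f=fit([o[0],o[1],y],.07,cams);print(cams,x.round(4),np.degrees(x[2]).round(1),round(f,3))
E
```

```text
[ 0.52350526 -0.31251185  0.168     ] [ 0.46740177 -0.27389211  0.11      ] [[ 0.52308657 -0.30919933  0.168     ]]Traceback (most recent call last):
  File "<stdin>", line 5, in <module>
  File "fit.py", line 33, in fit
    best=minimize(cost,x0,method="Nelder-Mead",options=dict(initial_simplex=sx,maxiter=500));x0=best.x
    res = _minimize_neldermead(fun, x0, args, callback, bounds=bounds,
                               **options)
    fsim[j] = func(sim[j])
              ~~~~^^^^^^^^
    fx = function(np.copy(x), *(wrapper_args + args))
  File "fit.py", line 28, in <lambda>
    cost=lambda p:sum(((ren(p,n)-ms[n][1])**2).sum()/ms[n][1].sum() for n in cams)
                  ~~~^^^^^^^^^^^^^^^^^^^^^^^^^^^^^^^^^^^^^^^^^^^^^^^^^^^^^^^^^^^^^
  File "fit.py", line 28, in <genexpr>
    cost=lambda p:sum(((ren(p,n)-ms[n][1])**2).sum()/ms[n][1].sum() for n in cams)
                        ~~~^^^^^
  File "fit.py", line 25, in ren
    u=(proj(n,q@A.T+[p[0],p[1],base])-off+.5)*(S//2)-.5
       ~~~~^^^^^^^^^^^^^^^^^^^^^^^^^^
  File "h.py", line 10, in proj
    m=r.camera_model(n);T=np.linalg.inv(np.array(m["world_from_camera"]));p=np.atleast_2d(P)@T[:3,:3].T+T[:3,3]
ValueError: time passes only in moves, steps and waits
```

```bash
sed -i 's/^import cv2,numpy as np/import cv2,numpy as np,functools\ncm=functools.lru_cache(r.camera_model)/; s/m=r.camera_model(n)/m=cm(n)/' h.py
cat > lf.py <<'E'
from fit import *
t=at("top",[[512.4,199.8]],.168)[0];o=at("top",[[487,228]],.11)[0]
y=np.arctan2(*(t-o)[[1,0]])
for cams in (("top","side"),("top",),("side",)):
    x,f=fit([o[0],o[1],y],.07,cams);print(cams,x.round(4),np.degrees(x[2]).round(1),round(f,3))
s=r.read_state();print(s["time"],s["ee_pos"])
E
python3 lf.py
```

```text
('top', 'side') [ 4.704e-01 -2.777e-01 -6.054e-01  4.150e-02  3.160e-02 -6.000e-04] -34.7 0.175
('top',) [ 0.4701 -0.2761 -0.5678  0.0407  0.0356  0.001 ] -32.5 0.05
('side',) [ 0.4702 -0.2796 -0.5667  0.0406  0.0345  0.0113] -32.5 0.091
1.6 [0.27285563 0.5623177  0.22258966]
```

The top and side fits agree on the lifter to within 3.5 mm: about (0.470, -0.278), yaw -32.5°. The handle is 24 mm against an 87 mm opening, so that is close enough to start. I lift, align the yaw and travel round the front.

```bash
cat > go.py <<'E'
import sys,numpy as np
from bench import r
from scipy.spatial.transform import Rotation as R
# args: x y z handle_yaw_deg -> offset (tool axes, mm), turn (tool axes, deg)
x,y,z,h=map(float,sys.argv[1:5])
s=r.read_state();A=R.from_quat(s["eef_rot"])
best=min((R.from_euler("z",h+k,degrees=True)*R.from_euler("x",180,degrees=True) for k in(0,180)),key=lambda T:(A.inv()*T).magnitude())
T=A.inv()*best
d=np.array([x,y,z])-s["ee_pos"]
print("offset now mm",(A.inv().apply(d)*1000).round(1),"after turn",(best.inv().apply(d)*1000).round(1),"turn",T.as_rotvec(degrees=True).round(2),"t",round(s["time"],2),"q",np.round(s["joint_positions"],2),"F",np.round(s["ft_force"],1),"tcp",np.round(s["ee_pos"],4),"w",round(s["width"],4))
E
python3 -m inch '[{"offset":[0,0,-0.05],"turn":[0,0,6.6],"fingers":0.087},{"offset":[-0.055,-0.0235,0],"turn":[0,0,0],"fingers":0.087},{"offset":[-0.055,-0.0235,0],"turn":[0,0,0],"fingers":0.087},{"offset":[-0.055,-0.0235,0],"turn":[0,0,0],"fingers":0.087},{"offset":[-0.055,-0.0235,0],"turn":[0,0,0],"fingers":0.087}]'
python3 go.py 0.54 0.15 0.27 -32.5;python3 go.py 0.47 -0.278 0.25 -32.5
```

```text
time: 2.22
ee_pos: [0.4076, 0.3634, 0.2736]
eef_rot: [0.277, 0.961, 0.001, -0.0]
ft_force: [1.0, -0.2, 0.6]
width: 0.0871
offset now mm [-225.7 -110.1    3.2] after turn [-226.3 -108.8    3.6] turn [ 0.04 -0.07  0.32] t 2.23 q [-0.89  0.13  0.08  1.6  -0.01  1.41  0.21] F [ 1.  -0.2  0.6] tcp [0.4076 0.3634 0.2736] w 0.0871
offset now mm [-394.4 -509.7   22.7] after turn [-397.2 -507.4   23.6] turn [ 0.04 -0.07  0.32] t 2.23 q [-0.89  0.13  0.08  1.6  -0.01  1.41  0.21] F [ 1.  -0.2  0.6] tcp [0.4076 0.3634 0.2736] w 0.0871
```

```bash
python3 -m inch '[{"offset":[-0.055,-0.027,0],"turn":[0,0,0],"fingers":0.087},{"offset":[-0.055,-0.027,0],"turn":[0,0,0],"fingers":0.087},{"offset":[-0.055,-0.027,0],"turn":[0,0,0],"fingers":0.087},{"offset":[-0.055,-0.027,0],"turn":[0,0,0],"fingers":0.087},{"offset":[-0.028,-0.05,0],"turn":[0,0,0],"fingers":0.087}]'
python3 go.py 0.47 -0.278 0.25 -32.5
```

```text
time: 2.85
ee_pos: [0.5365, 0.0908, 0.2738]
eef_rot: [0.277, 0.961, 0.001, 0.001]
ft_force: [-0.5, 0.1, 0.8]
width: 0.0866
offset now mm [-140.2 -347.6   22.7] after turn [-142.1 -346.8   23.8] turn [0.18 0.01 0.32] t 2.85 q [-0.55  0.12  0.33  1.62 -0.04  1.41  0.79] F [-0.5  0.1  0.8] tcp [0.5365 0.0908 0.2738] w 0.0866
```

```bash
python3 -m inch '[{"offset":[-0.025,-0.055,0],"turn":[0,0,0],"fingers":0.087},{"offset":[-0.025,-0.055,0],"turn":[0,0,0],"fingers":0.087},{"offset":[-0.025,-0.055,0],"turn":[0,0,0],"fingers":0.087},{"offset":[-0.025,-0.055,0],"turn":[0,0,0],"fingers":0.087},{"offset":[-0.025,-0.055,0],"turn":[0,0,0],"fingers":0.087}]'
python3 go.py 0.47 -0.278 0.25 -32.5
```

```text
time: 3.48
ee_pos: [0.4939, -0.2181, 0.2738]
eef_rot: [0.277, 0.961, 0.002, 0.002]
ft_force: [0.8, -0.2, -0.2]
width: 0.0868
offset now mm [-11.6 -63.6  23.5] after turn [-12.1 -63.3  23.8] turn [0.31 0.15 0.35] t 3.48 q [-0.2   0.11  0.59  1.64 -0.07  1.4   1.41] F [ 0.8 -0.2 -0.2] tcp [ 0.4939 -0.2181  0.2738] w 0.0868
```

```bash
python3 -m inch '[{"offset":[-0.006,-0.032,0.012],"turn":[0.3,0.15,0.35],"fingers":0.087},{"offset":[-0.006,-0.031,0.012],"turn":[0,0,0],"fingers":0.087},{"offset":[0,0,0],"turn":[0,0,0],"fingers":0.087}]'
python3 go.py 0.47 -0.278 0.149 -32.5
python3 - <<'E'
from h import *
o=[]
for n in ("top","side"):
    im=r.camera(n); u=proj(n,[.47,-.278,.19])[0].astype(int)
    o.append(cv2.resize(im[max(u[1]-75,0):u[1]+75,u[0]-75:u[0]+75],(400,400),interpolation=cv2.INTER_CUBIC))
    print(u)
cv2.imwrite("pics/a1.png",np.hstack(o)[...,::-1])
E
```

```text
time: 3.85
ee_pos: [0.4671, -0.2854, 0.2498]
eef_rot: [0.284, 0.959, -0.001, 0.001]
ft_force: [0.2, -0.5, 0.5]
width: 0.087
offset now mm [  1.8   7.9 100.8] after turn [  1.5   7.8 100.8] turn [-0.06  0.12 -0.52] t 3.85 q [-0.11  0.15  0.65  1.66 -0.09  1.36  1.54] F [ 0.2 -0.5  0.5] tcp [ 0.4671 -0.2854  0.2498] w 0.087
[499 224]
[341 351]
```

View pics/a1.png

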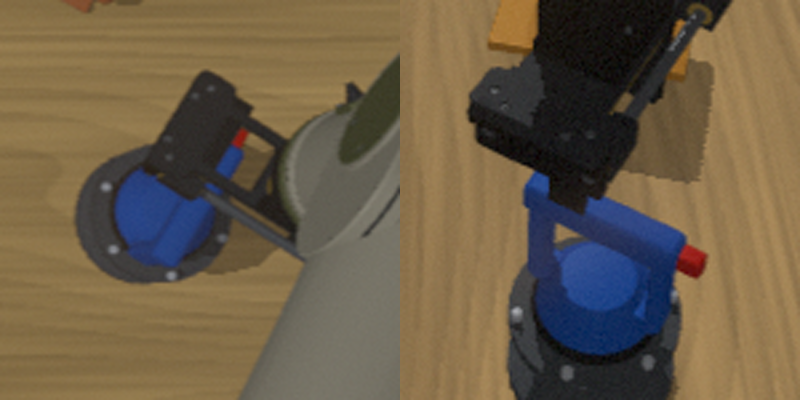

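The side crop shows the near finger at (575,195) in front of the bar's far edge, with the jaws perpendicular to the handle. The top crop shows the red tab clear at (240,140). I correct by 8 mm and go down, with the fingers either side of the bar.

```bash
python3 -m inch '[{"offset":[0.002,0.008,0],"turn":[0,0.1,-0.5],"fingers":0.087},{"offset":[0,0,0],"turn":[0,0,0],"fingers":0.087},{"offset":[0,0,0.04],"turn":[0,0,0],"fingers":0.087},{"offset":[0,0,0],"turn":[0,0,0],"fingers":0.087}]'
python3 go.py 0.47 -0.278 0.1495 -32.5
```

```text
time: 4.45
ee_pos: [0.4746, -0.2705, 0.211]
eef_rot: [0.274, 0.962, 0.001, 0.002]
ft_force: [0.6, -0.9, 0.8]
width: 0.0868
offset now mm [ 0.1 -9.  61.5] after turn [-0.1 -8.8 61.5] turn [0.12 0.15 0.66] t 4.45 q [-0.12  0.17  0.63  1.72 -0.11  1.28  1.55] F [ 0.6 -0.9  0.8] tcp [ 0.4746 -0.2705  0.211 ] w 0.0868
```

```bash
python3 -m inch '[{"offset":[0,-0.008,0],"turn":[0,0.1,0.5],"fingers":0.087},{"offset":[0,0,0],"turn":[0,0,0],"fingers":0.087},{"offset":[0,0,0],"turn":[0,0,0],"fingers":0.087}]'
python3 go.py 0.47 -0.278 0.1495 -32.5
```

```text
time: 4.82
ee_pos: [0.4715, -0.2785, 0.2146]
eef_rot: [0.279, 0.96, 0.001, 0.003]
ft_force: [0.4, 0.1, -0.1]
width: 0.0869
offset now mm [ 1.9 -0.6 65.1] after turn [ 1.5 -0.4 65.1] turn [0.17 0.28 0.13] t 4.83 q [-0.11  0.17  0.64  1.71 -0.11  1.28  1.55] F [ 0.4  0.1 -0.1] tcp [ 0.4715 -0.2785  0.2146] w 0.0869
```

```bash
python3 -m inch '[{"offset":[0.002,0,0.03],"turn":[0.2,0.3,0],"fingers":0.087},{"offset":[0,0,0.025],"turn":[0,0,0],"fingers":0.087},{"offset":[0,0,0],"turn":[0,0,0],"fingers":0.087}]'
python3 go.py 0.47 -0.278 0.1495 -32.5
```

```text
time: 5.2
ee_pos: [0.4713, -0.2779, 0.1606]
eef_rot: [0.279, 0.96, -0.0, 0.002]
ft_force: [-0.4, -0.5, 0.6]
width: 0.087
offset now mm [ 1.1 -0.7 11.1] after turn [ 1.  -0.7 11.1] turn [0.03 0.18 0.13] t 5.2 q [-0.1   0.22  0.63  1.78 -0.14  1.18  1.58] F [-0.4 -0.5  0.6] tcp [ 0.4713 -0.2779  0.1606] w 0.087
```

```bash
python3 -m inch '[{"offset":[0.001,0,0.011],"turn":[0,0.2,0.1],"fingers":0.087},{"offset":[0,0,0],"turn":[0,0,0],"fingers":0.045},{"offset":[0,0,0],"turn":[0,0,0],"fingers":0.0},{"offset":[0,0,0],"turn":[0,0,0],"fingers":0.0},{"offset":[0,0,0],"turn":[0,0,0],"fingers":0.0}]' 45
python3 go.py 0.47 -0.278 0.1495 -32.5
```

```text
time: 5.82
ee_pos: [0.472, -0.2782, 0.1523]
eef_rot: [0.28, 0.96, 0.0, 0.002]
ft_force: [0.0, -0.3, 0.8]
width: 0.0551
offset now mm [ 1.8 -0.9  2.8] after turn [ 1.8 -0.9  2.8] turn [0.09 0.2  0.02] t 5.83 q [-0.1   0.23  0.63  1.79 -0.15  1.16  1.58] F [ 0.  -0.3  0.8] tcp [ 0.472  -0.2782  0.1523] w 0.0551
```

```bash
python3 -m inch '[{"offset":[0,0,0.002],"turn":[0,0,0],"fingers":0.0},{"offset":[0,0,0],"turn":[0,0,0],"fingers":0.0},{"offset":[0,0,0],"turn":[0,0,0],"fingers":0.0},{"offset":[0,0,0],"turn":[0,0,0],"fingers":0.0},{"offset":[0,0,0],"turn":[0,0,0],"fingers":0.0}]' 45
python3 go.py 0.47 -0.278 0.1495 -32.5
```

```text
time: 6.45
ee_pos: [0.4721, -0.2781, 0.1503]
eef_rot: [0.28, 0.96, 0.0, 0.002]
ft_force: [-0.1, -1.1, 0.2]
width: 0.0236
offset now mm [ 1.9 -1.1  0.8] after turn [ 1.9 -1.1  0.8] turn [0.1  0.22 0.04] t 6.45 q [-0.1   0.24  0.63  1.79 -0.15  1.16  1.58] F [-0.1 -1.1  0.2] tcp [ 0.4721 -0.2781  0.1503] w 0.0236
```

Gripped at a width of 23.6 mm. I wait a moment for the force to build, then lift slowly and look at the lifter.

```bash
python3 -m inch '[{"offset":[0,0,0],"turn":[0,0,0],"fingers":0.0},{"offset":[0,0,0],"turn":[0,0,0],"fingers":0.0},{"offset":[0,0,-0.008],"turn":[0,0,0],"fingers":0.0},{"offset":[0,0,-0.015],"turn":[0,0,0],"fingers":0.0},{"offset":[0,0,0],"turn":[0,0,0],"fingers":0.0}]' 45
python3 -m inch '[{"offset":[0,0,-0.03],"turn":[0,0,0],"fingers":0.0},{"offset":[0,0,-0.045],"turn":[0,0,0],"fingers":0.0},{"offset":[0,0,-0.02],"turn":[0,0,0],"fingers":0.0},{"offset":[0,0,0],"turn":[0,0,0],"fingers":0.0}]' 45
python3 go.py 0.47 -0.278 0.26 -32.5
python3 - <<'E'
from h import *
o=[]
for n in ("top","side"):
    im=r.camera(n); u=proj(n,[.47,-.278,.25])[0].astype(int)
    o.append(cv2.resize(im[max(u[1]-75,0):max(u[1]-75,0)+150,u[0]-75:u[0]+75],(400,400),interpolation=cv2.INTER_CUBIC))
cv2.imwrite("pics/a2.png",np.hstack(o)[...,::-1])
E
```

```text
time: 7.08
ee_pos: [0.4709, -0.2777, 0.1738]
eef_rot: [0.28, 0.96, 0.0, 0.001]
ft_force: [1.1, 0.3, -5.8]
width: 0.0234
time: 7.58
ee_pos: [0.4698, -0.2772, 0.2703]
eef_rot: [0.28, 0.96, 0.001, -0.001]
ft_force: [0.1, -0.1, -7.4]
width: 0.0237
offset now mm [-0.6 -0.5 10.3] after turn [-0.6 -0.5 10.3] turn [ 0.04 -0.09  0.02] t 7.58 q [-0.13  0.14  0.65  1.63 -0.09  1.4   1.53] F [ 0.1 -0.1 -7.4] tcp [ 0.4698 -0.2772  0.2703] w 0.0237
```

View pics/a2.png

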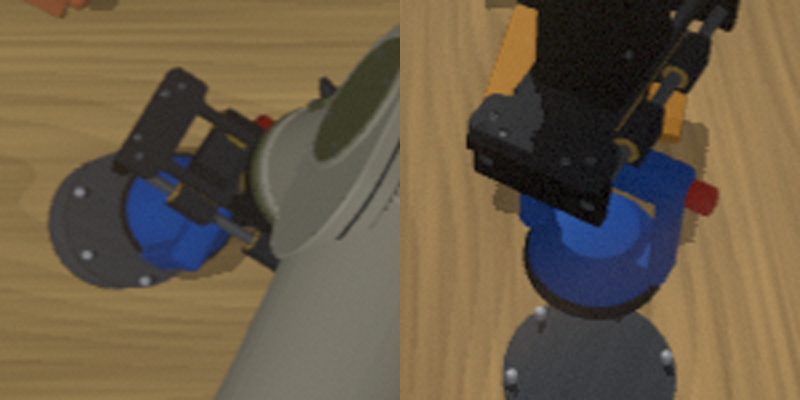

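The lifter hangs level and clear. In the side crop the pad is at (595,250) above the empty stand at (590,370), and it weighs about 0.75 kg. I carry it round, bulging outward.

```bash
python3 -m inch '[{"offset":[0.01,0.0435,0],"turn":[0,0,0],"fingers":0.0},{"offset":[0.01,0.0435,0],"turn":[0,0,0],"fingers":0.0},{"offset":[0.01,0.0435,0],"turn":[0,0,0],"fingers":0.0},{"offset":[0.01,0.0435,0],"turn":[0,0,0],"fingers":0.0},{"offset":[0.01,0.0435,0],"turn":[0,0,0],"fingers":0.0}]' 45
python3 go.py 0.55 0.1 0.26 6.5
```

```text
time: 8.3
ee_pos: [0.5418, -0.0646, 0.2606]
eef_rot: [0.284, 0.959, -0.001, -0.007]
ft_force: [0.9, 0.1, -6.8]
width: 0.0235
offset now mm [ 82.7 142.5   0.7] after turn [-26.8 162.6   0.6] turn [ -0.1   -0.82 -39.51] t 8.3 q [-0.39  0.15  0.47  1.63 -0.07  1.4   1.09] F [ 0.9  0.1 -6.8] tcp [ 0.5418 -0.0646  0.2606] w 0.0235
```

```bash
python3 -m inch '[{"offset":[0.02,0.035,0],"turn":[0,-0.4,-8],"fingers":0.0},{"offset":[0.0145,0.037,0],"turn":[0,-0.4,-8],"fingers":0.0},{"offset":[0.009,0.039,0],"turn":[0,0,-8],"fingers":0.0},{"offset":[0.004,0.04,0],"turn":[0,0,-8],"fingers":0.0},{"offset":[0,0.03,0],"turn":[0,0,-4],"fingers":0.0}]' 45
python3 go.py 0.48 0.314 0.23 6.5
```

```text
time: 8.93
ee_pos: [0.5477, 0.133, 0.2505]
eef_rot: [-0.037, 0.999, -0.004, -0.007]
ft_force: [-0.3, -0.7, -6.3]
width: 0.0239
offset now mm [ 53.9 185.6  20.1] after turn [ 46.8 187.5  20.5] turn [-0.36 -0.8  -2.28] t 8.93 q [-0.57  0.19  0.28  1.59 -0.05  1.39  1.37] F [-0.3 -0.7 -6.3] tcp [0.5477 0.133  0.2505] w 0.0239
```

```bash
python3 -m inch '[{"offset":[0.012,0.045,0],"turn":[-0.3,-0.8,-1],"fingers":0.0},{"offset":[0.012,0.045,0],"turn":[0,0,0],"fingers":0.0},{"offset":[0.012,0.042,0],"turn":[0,0,0],"fingers":0.0},{"offset":[0.006,0.02,0],"turn":[0,0,0],"fingers":0.0},{"offset":[0,0,0],"turn":[0,0,0],"fingers":0.0}]' 45
python3 go.py 0.48 0.314 0.16 6.5
```

```text
time: 9.55
ee_pos: [0.4889, 0.2863, 0.2441]
eef_rot: [-0.045, 0.999, -0.003, -0.003]
ft_force: [-0.1, -0.4, -6.3]
width: 0.0236
offset now mm [ 5.8 28.9 83.9] after turn [ 5.7 28.5 84.1] turn [-0.32 -0.41 -1.35] t 9.55 q [-0.75  0.2   0.17  1.59 -0.03  1.37  1.08] F [-0.1 -0.4 -6.3] tcp [0.4889 0.2863 0.2441] w 0.0236
```

```bash
python3 -m inch '[{"offset":[0.004,0.02,0.02],"turn":[-0.3,-0.4,-1.3],"fingers":0.0},{"offset":[0,0,0.02],"turn":[0,0,0],"fingers":0.0},{"offset":[0,0,0.01],"turn":[0,0,0],"fingers":0.0},{"offset":[0,0,0],"turn":[0,0,0],"fingers":0.0},{"offset":[0,0,0],"turn":[0,0,0],"fingers":0.0}]' 45
python3 go.py 0.48 0.314 0.165 6.5
```

```text
time: 10.18
ee_pos: [0.4856, 0.3007, 0.1916]
eef_rot: [-0.052, 0.999, -0.002, -0.0]
ft_force: [0.3, -0.3, -5.8]
width: 0.0236
offset now mm [ 4.1 13.9 26.6] after turn [ 4.  13.8 26.6] turn [-0.21 -0.03 -0.53] t 10.18 q [-0.77  0.23  0.15  1.66 -0.03  1.26  1.07] F [ 0.3 -0.3 -5.8] tcp [0.4856 0.3007 0.1916] w 0.0236
```

```bash
python3 -m inch '[{"offset":[0.004,0.0138,0.012],"turn":[-0.2,0,-0.5],"fingers":0.0},{"offset":[0,0,0.01],"turn":[0,0,0],"fingers":0.0},{"offset":[0,0,0],"turn":[0,0,0],"fingers":0.0},{"offset":[0,0,0],"turn":[0,0,0],"fingers":0.0}]' 45
python3 go.py 0.48 0.314 0.165 6.5
python3 - <<'E'
from h import *
o=[]
for n in ("top","side"):
    im=r.camera(n); u=proj(n,[.478,.314,.1])[0].astype(int)
    o.append(cv2.resize(im[u[1]-75:u[1]+75,u[0]-75:u[0]+75],(400,400),interpolation=cv2.INTER_CUBIC))
    print(n,[(round(d["score"],2),rect(d["region"],n,.06).tolist()) for d in r.cut_out("green_glass",n)])
cv2.imwrite("pics/a3.png",np.hstack(o)[...,::-1])
E
```

```text
time: 10.68
ee_pos: [0.48, 0.3154, 0.1689]
eef_rot: [-0.057, 0.998, 0.0, 0.0]
ft_force: [-0.6, -0.4, -5.9]
width: 0.0238
offset now mm [ 0.2 -1.4  3.9] after turn [ 0.2 -1.4  3.9] turn [0.05 0.03 0.02] t 10.68 q [-0.78  0.25  0.14  1.68 -0.04  1.21  1.05] F [-0.6 -0.4 -5.9] tcp [0.48   0.3154 0.1689] w 0.0238
top [(0.98, [431.8, 262.1, 62.0, 38.8, 180.0]), (0.93, [189.1, 367.1, 171.2, 138.0, 42.0]), (0.79, [443.8, 503.5, 94.6, 53.4, 28.5])]
side [(0.77, [478.3, 308.7, 173.4, 141.0, 5.5]), (0.74, [224.1, 277.3, 229.4, 173.0, 132.2]), (0.46, [464.9, 455.2, 54.1, 44.1, 36.0]), (0.28, [505.9, 432.7, 232.3, 147.3, 89.8])]
```

View pics/a3.png

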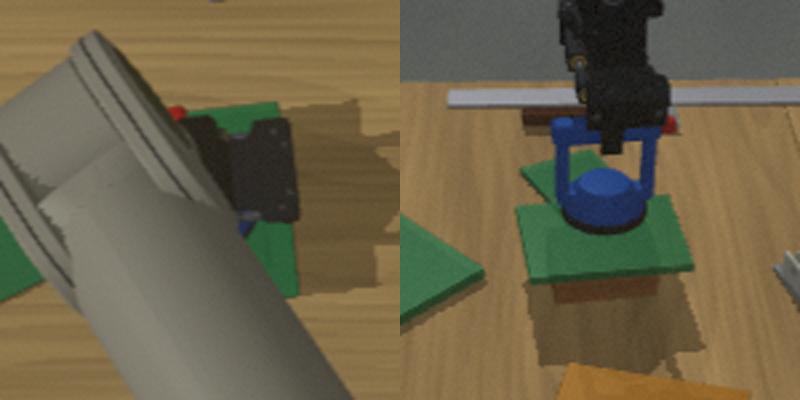

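The lifter hangs level about 29 mm above the green glass, with its handle along the length and the tab at (670,125). I check the along-glass offset from the bell in the side view.

```bash
python3 - <<'E'
from fit import *
m=blue("side");k,l,st,_=cv2.connectedComponentsWithStats(m)
u=proj("side",[.478,.314,.12])[0].astype(int);i=l[u[1]-4:u[1]+12,u[0]-6:u[0]+6].max();m=l==i
print(st[i])
W=[(v,np.where(m[v])[0].min(),np.where(m[v])[0].max()) for v in range(st[i][1]+st[i][3]-22,st[i][1]+st[i][3])]
mid=[(v,(a+b)/2,b-a+1) for v,a,b in W];print(mid)
b=[x for x in mid if x[2]>=26];uu=np.mean([x[1] for x in b]);vv=np.mean([x[0] for x in b])
for X in ([.48,.315],[.4772,.315]):print(X,proj("side",[X[0],X[1],.0886+.02]),"meas u",uu,vv)
# glass corners from side mask, top-face x extent
d=max(r.cut_out("green_glass","side"),key=lambda d:d["region"][u[1]+20:u[1]+40,u[0]-20:u[0]+20].sum())["region"]
H=lambda x,y:[.4775+x*np.cos(.113)-y*np.sin(.113),.3138+x*np.sin(.113)+y*np.cos(.113),.06]
print("pred corners",proj("side",[H(-.085,-.065),H(.085,-.065),H(.085,.065),H(-.085,.065)]).round(1))
c=max(cv2.findContours(d.astype(np.uint8),0,1)[0],key=cv2.contourArea);print("meas hull",cv2.approxPolyDP(cv2.convexHull(c),3,True)[:,0].tolist())
E
```

```text
[305 163  41  41 886]
[(182, np.float64(324.5), np.int64(36)), (183, np.float64(324.5), np.int64(36)), (184, np.float64(324.5), np.int64(36)), (185, np.float64(324.5), np.int64(36)), (186, np.float64(324.5), np.int64(36)), (187, np.float64(324.5), np.int64(36)), (188, np.float64(324.0), np.int64(35)), (189, np.float64(324.5), np.int64(36)), (190, np.float64(324.0), np.int64(35)), (191, np.float64(324.0), np.int64(35)), (192, np.float64(324.0), np.int64(35)), (193, np.float64(323.5), np.int64(34)), (194, np.float64(323.5), np.int64(32)), (195, np.float64(323.0), np.int64(31)), (196, np.float64(324.0), np.int64(29)), (197, np.float64(324.5), np.int64(28)), (198, np.float64(324.5), np.int64(28)), (199, np.float64(324.5), np.int64(26)), (200, np.float64(324.5), np.int64(24)), (201, np.float64(324.5), np.int64(20)), (202, np.float64(324.5), np.int64(16)), (203, np.float64(323.5), np.int64(6))]
[0.48, 0.315] [[324.51418577 192.00008347]] meas u 324.1666666666667 190.5
[0.4772, 0.315] [[323.49318106 192.01395855]] meas u 324.1666666666667 190.5
pred corners [[296.  223.4]
 [358.  218.1]
 [347.9 191.4]
 [290.2 196. ]]
meas hull [[358, 220], [299, 225], [292, 197], [347, 192]]
```

The side view agrees to within 2 mm. I lower in steps, watching the force; contact is expected at TCP z of about 0.1403.

```bash
python3 -m inch '[{"offset":[0.001,-0.002,0.01],"turn":[0,0,0],"fingers":0.0},{"offset":[0,0,0.006],"turn":[0,0,0],"fingers":0.0},{"offset":[0,0,0],"turn":[0,0,0],"fingers":0.0},{"offset":[0,0,0],"turn":[0,0,0],"fingers":0.0}]' 45
python3 go.py 0.479 0.313 0.1403 6.5
```

```text
time: 11.48
ee_pos: [0.4792, 0.3127, 0.1516]
eef_rot: [-0.057, 0.998, 0.0, 0.0]
ft_force: [0.5, -0.6, -5.8]
width: 0.0237
offset now mm [ 0.2  0.3 11.3] after turn [ 0.2  0.3 11.3] turn [ 0.05  0.03 -0.01] t 11.47 q [-0.78  0.26  0.14  1.71 -0.04  1.17  1.06] F [ 0.5 -0.6 -5.8] tcp [0.4792 0.3127 0.1516] w 0.0237
```

```bash
python3 -m inch '[{"offset":[0,0,0.005],"turn":[0,0,0],"fingers":0.0},{"offset":[0,0,0.002],"turn":[0,0,0],"fingers":0.0},{"offset":[0,0,0],"turn":[0,0,0],"fingers":0.0},{"offset":[0,0,0],"turn":[0,0,0],"fingers":0.0}]' 45
python3 go.py 0.479 0.313 0.1403 6.5
```

```text
time: 11.98
ee_pos: [0.4794, 0.3129, 0.1444]
eef_rot: [-0.057, 0.998, 0.001, 0.0]
ft_force: [0.1, 1.1, -6.6]
width: 0.0234
offset now mm [0.4 0.1 4.1] after turn [0.4 0.1 4.1] turn [ 0.06  0.05 -0.  ] t 11.97 q [-0.78  0.27  0.14  1.71 -0.04  1.16  1.06] F [ 0.1  1.1 -6.6] tcp [0.4794 0.3129 0.1444] w 0.0234
```

```bash
python3 -m inch '[{"offset":[0,0,0.0015],"turn":[0,0,0],"fingers":0.0},{"offset":[0,0,0.001],"turn":[0,0,0],"fingers":0.0},{"offset":[0,0,0],"turn":[0,0,0],"fingers":0.0}]' 45
python3 -m inch '[{"offset":[0,0,0.001],"turn":[0,0,0],"fingers":0.0},{"offset":[0,0,0],"turn":[0,0,0],"fingers":0.0}]' 45
python3 -m inch '[{"offset":[0,0,0.001],"turn":[0,0,0],"fingers":0.0},{"offset":[0,0,0],"turn":[0,0,0],"fingers":0.0}]' 45
```

```text
time: 12.35
ee_pos: [0.4795, 0.313, 0.1419]
eef_rot: [-0.057, 0.998, 0.001, 0.001]
ft_force: [-1.2, -0.0, -6.6]
width: 0.024
time: 12.6
ee_pos: [0.4795, 0.3131, 0.1408]
eef_rot: [-0.057, 0.998, 0.001, 0.001]
ft_force: [0.1, -0.4, -5.2]
width: 0.0239
time: 12.85
ee_pos: [0.4797, 0.3131, 0.1404]
eef_rot: [-0.057, 0.998, 0.001, 0.001]
ft_force: [1.6, -0.4, -7.0]
width: 0.0236
```

```bash
python3 -m inch '[{"offset":[0,0,0.001],"turn":[0,0,0],"fingers":0.0},{"offset":[0,0,0],"turn":[0,0,0],"fingers":0.0}]' 45
python3 -m inch '[{"offset":[0,0,0.001],"turn":[0,0,0],"fingers":0.0},{"offset":[0,0,0],"turn":[0,0,0],"fingers":0.0}]' 45
python3 -c "
from bench import r
for i in range(6):
    r.camera('side');print(r.read_state()['ft_force'].round(1) if hasattr(r.read_state()['ft_force'],'round') else r.read_state()['ft_force'])"
```

```text
time: 13.1
ee_pos: [0.4799, 0.3132, 0.1403]
eef_rot: [-0.057, 0.998, 0.001, 0.001]
ft_force: [-0.3, -0.4, -5.8]
width: 0.0236
time: 13.35
ee_pos: [0.4802, 0.3133, 0.1403]
eef_rot: [-0.056, 0.998, 0.001, 0.001]
ft_force: [0.4, 0.4, -6.0]
width: 0.0234
[-1.1 -1.1 -0.8]
[-0.9 -1.3 -1.3]
[-1.2 -1.3 -0.6]
[-2.3 -1.7 -0.8]
[-1.  -1.4 -1.3]
[-0.9 -1.2 -0.1]
```

Contact: z has stalled at 0.1403 and the wrist load fell from -6 N to about -1 N, so the glass carries the lifter. I release.

```bash
python3 -m inch '[{"offset":[0,0,0],"turn":[0,0,0],"fingers":0.04},{"offset":[0,0,0],"turn":[0,0,0],"fingers":0.06},{"offset":[0,0,0],"turn":[0,0,0],"fingers":0.08},{"offset":[0,0,0],"turn":[0,0,0],"fingers":0.08},{"offset":[0,0,0],"turn":[0,0,0],"fingers":0.08}]' 10
python3 go.py 0.48 0.313 0.25 6.5
```

```text
time: 14.28
ee_pos: [0.481, 0.3142, 0.1411]
eef_rot: [-0.057, 0.998, 0.002, 0.003]
ft_force: [-0.5, 0.6, -0.2]
width: 0.0653
offset now mm [   0.6   -0.6 -108.9] after turn [   1.2   -1.1 -108.9] turn [ 0.24  0.31 -0.01] t 14.28 q [-0.78  0.27  0.14  1.72 -0.04  1.15  1.06] F [-0.5  0.6 -0.2] tcp [0.481  0.3142 0.1411] w 0.0653
```

```bash
python3 -m inch '[{"offset":[0,0,0],"turn":[0,0,0],"fingers":0.08},{"offset":[0,0,-0.02],"turn":[0.2,0.3,0],"fingers":0.08},{"offset":[0,0,-0.03],"turn":[0,0,0],"fingers":0.08},{"offset":[0,0,-0.05],"turn":[0,0,0],"fingers":0.08},{"offset":[0,0,-0.05],"turn":[0,0,0],"fingers":0.08}]' 10
python3 go.py 0.48 0.0 0.3 6.5
```

```text
time: 14.9
ee_pos: [0.4792, 0.3129, 0.2909]
eef_rot: [-0.057, 0.998, -0.002, -0.003]
ft_force: [0.4, -0.9, -0.0]
width: 0.08
offset now mm [  34.7 -311.    -7.6] after turn [  34.6 -310.9   -9.1] turn [-0.23 -0.4  -0.  ] t 14.9 q [-0.79  0.19  0.15  1.5  -0.03  1.46  1.05] F [ 0.4 -0.9 -0. ] tcp [0.4792 0.3129 0.2909] w 0.08
```

```bash
python3 -m inch '[{"offset":[-0.01,-0.05,0],"turn":[0,0,0],"fingers":0.08},{"offset":[-0.01,-0.05,0],"turn":[0,0,0],"fingers":0.08},{"offset":[-0.01,-0.05,0],"turn":[0,0,0],"fingers":0.08},{"offset":[-0.01,-0.05,0],"turn":[0,0,0],"fingers":0.08},{"offset":[-0.01,-0.05,0],"turn":[0,0,0],"fingers":0.08}]' 10
python3 -m inch '[{"offset":[0,-0.05,0],"turn":[0,0,0],"fingers":0.08},{"offset":[0,-0.05,0],"turn":[0,0,0],"fingers":0.08},{"offset":[0,0,0],"turn":[0,0,0],"fingers":0.08}]' 10
python3 - <<'E'
from fit import *
o=[]
for n in ("top","side"):
    im=r.camera(n); u=proj(n,[.478,.314,.1])[0].astype(int)
    o.append(cv2.resize(im[u[1]-75:u[1]+75,u[0]-75:u[0]+75],(400,400),interpolation=cv2.INTER_CUBIC))
    for t,z in (("green_glass",.06),("amber_glass",.06),("catch",.03),("roller",.03)):print(n,t,[rect(d["region"],n,z).tolist() for d in r.cut_out(t,n)])
    x,f=fit([.478,.314,.113],.06,(n,));print("lifter",x.round(4),np.degrees(x[2]).round(1),round(f,3))
cv2.imwrite("pics/a4.png",np.hstack(o)[...,::-1])
E
```

```text
time: 15.52
ee_pos: [0.5601, 0.0692, 0.296]
eef_rot: [-0.061, 0.998, 0.001, 0.0]
ft_force: [0.8, 0.2, -0.4]
width: 0.08
time: 15.9
ee_pos: [0.5727, -0.0385, 0.2961]
eef_rot: [-0.058, 0.998, -0.0, 0.001]
ft_force: [-0.4, 0.5, -0.5]
width: 0.0803
top green_glass [[217.3, 334.9, 223.2, 169.2, 132.3], [477.0, 312.6, 169.5, 129.7, 6.2]]
top amber_glass [[497.9, 27.8, 172.9, 133.3, 165.1]]
top catch [[501.0, 26.9, 176.7, 135.4, 165.2]]
top roller [[695.0, 290.3, 81.2, 47.5, 108.4]]
lifter [ 0.4766  0.3111  0.1383  0.0409  0.0374 -0.0005] 7.9 0.054
side green_glass [[483.9, 413.4, 67.7, 53.3, 178.6], [480.1, 307.2, 169.3, 135.5, 5.4], [223.6, 276.9, 229.9, 173.0, 132.4]]
side amber_glass [[499.4, 26.0, 170.4, 137.7, 164.7], [478.2, 222.4, 106.4, 33.0, 6.8]]
side catch [[681.9, -220.0, 85.6, 35.9, 62.0]]
side roller [[701.6, 269.1, 110.8, 48.3, 84.1]]
lifter [ 4.796e-01  3.157e-01 -3.400e-02  4.440e-02  2.130e-02 -3.000e-04] -1.9 0.147
```

View pics/a4.png

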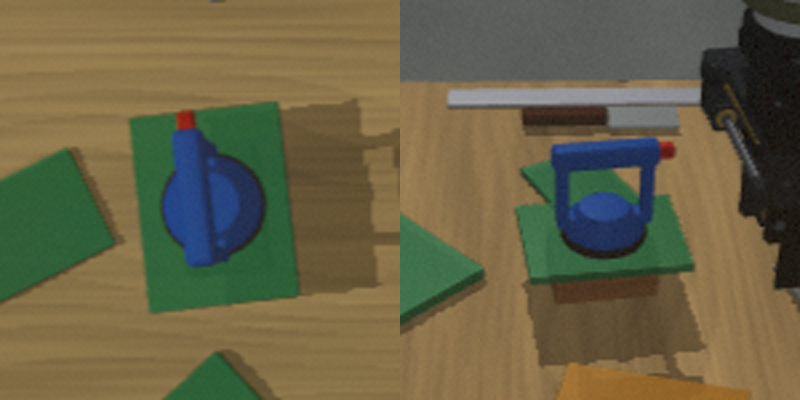

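The lifter stands flat in the middle of the glass. In the top crop its bell is at (212,205) on the plate centred at (215,207). The top fit puts it about 1.5 mm and 1.7° off, and the neighbours have not moved. I hand in.

```bash
python3 -c "
from bench import r
print(r.close_job(), r.read_state()['time'])"
```

```text
the job is handed in; nothing more can be done
the job is handed in; nothing more can be done
```

I took the blue lifter by its handle, lifted it off the stand and set it down on the 170 x 130 mm green glass on its block. I let go once the glass carried its weight, and handed the job in at about 16–17 s on the robot's clock with the arm clear.

**Lifter:** the last top-view fit puts it about 1.5 mm from the middle of the glass, with the handle about 1.7° off the glass's length. It stands upright in both views.

**Everything else:** the green glass reads within about 1–2 mm of its first position and still lies flat. The amber glass and roller in the top view, and the catch in the side view, also read within about 2 mm.

**Checks that failed or disagreed:**
- **Side-view lifter fit:** the last one was poor (cost 0.147 against 0.054 for the top view) and gave a handle angle of -1.9°. I set it aside because both pictures show the handle along the glass.
- **Camera offset:** the two cameras also disagree by a few millimetres in y.
- **Catch, top view:** the detector mistook the amber glass for the catch in the last top picture, so there the catch is only confirmed from the side.
- **Roller, side view:** its outline changed shape (about 104 x 69 mm before, 111 x 48 mm after), though its centre moved under 2 mm.

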